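Press the transport plugs home on a rebuilt final drive

ROBOT

A 6-joint arm with a two-finger parallel gripper is mounted at the origin on the work surface. World frame = base frame: x ahead of the robot, y to its left, z up, the work surface at z = 0. Lengths are in m, angles in rad, forces in N, time in s.
With the tool pointing down it reaches from about 0.425 to 0.95 m from the base axis. Payload 14.7 kg.
Tool frame: the origin (TCP) lies on the front face of the gripper's body, between the roots of the fingers; the fingertips stand 73 mm ahead of it and the grasp point (between the pads) lies 54 mm ahead of it; z points along the fingers, y is the direction in which the jaws open and shut (so a half turn about z gives the same grasp; the last joint's range is limited). The gripper opens to 85 mm and grips with 20 to 120 N. Pads are 22 mm wide; open, the fingers measure 114 mm over their backs; the gripper's body (76 mm by 85 mm) begins 54 mm behind the grasp point. The pads swing forward as they close: fully open they stand 13 mm farther back than shut.
Start: joints at [-1.211, 0.48, 1.596, -0, 1.065, -0.047], TCP at [0.257, -0.597, 0.304] pointing down, gripper open.
Joint ranges: [-2.75, 2.75], [-0.82, 2.05], [0.23, 2.67], [-1.56, 4.7], [0.09, 2.69], [-2.92, 2.92]. Speed limits (rad/s): [1.89, 1.89, 2.39, 3.01, 3.01, 3.01].

INTERFACE

Orientations are given as a rotation vector (axis times angle).
In Python, from plant import bot, viewer, finder gives the robot as it stands.
- The arm moves only by the tool apply_moves, never from a script. Its argument "motion" is a list of rows, each an object with "xyz": the shift along the tool's x, y, z in mm, a list of three; "twist": the turn, a rotation vector about the tool's x, y, z in degrees, a list of three; "claw": the opening, from 0 (shut) to 1 (fully open). In form: [{"xyz": [tx, ty, tz], "twist": [wx, wy, wz], "claw": claw}, ...]. A call has 1 to 10 rows; each row shifts and turns the pose as measured when the row begins, along the tool's axes as they then stand; what a row does not reach is not made up. A row lasts 1/12 s, in which the tool goes at most 41.7 mm and 7.16 degrees, less where a joint would pass 70% of its speed; a pose out of reach is approached as far as the arm can. A call with a gripper value outside its range is refused whole. The fingers move at their own pace and stop on an object; "force" is the grip in N (left out, the last holds). Time passes only in rows, so rows that do not move let the fingers close. It gives the time, the measured TCP pose, the force and the opening at its end, in the units of the state.
- bot.get_obs(): the state, without advancing time (a new reading comes with each control period).
- viewer.grab_frame(name): name is "scene" or "top"; returns a dict with "image" (384x512x3 uint8, red, green, blue), "mtx" (3x3 intrinsics, pixels), "R" (3x3) and "t" (3): a world point X has camera coordinates R X + t. Camera axes: x right, y down, z forward; pixel columns grow to the right and rows downward; lengths in m; the calibration is good to about 2 mm. A picture is of the moment at which its call begins. There is no depth.
- bot.job_done(): hands the job in, once; it reports no verdict.
Trained networks look in a picture, given as the dict that the camera call returned (one of the last four; its "shot" number tells which), for a name from the list of things; names that differ only in an ending like _2 or _b are one class to them, and where a whole thing is asked for, a point or a joint stands for the part that bears it (a point fixed in the world has none). Each returns a list of dicts, best first, with "p" (0 to 1); they miss things now and then, are a little off and sometimes report something else, mostly with a low value. They report only what shows in the picture. A call takes as long as a camera call.
- finder.boxes_of(name, picture): "point" ([x, y, z] in m, in world coordinates, good to about 4 mm: the middle of the surface that is visible of it).
- finder.outline_of(name, picture): "region" (384x512 bool, what is visible of it).
The state is a dict: "t": time; "joint_pos": joint angles; "qd": joint speeds; "effort": joint torques, N m; "position": TCP position; "tcp_rot": TCP orientation; "contact_force": force on the tool from outside, world axes, zero at the start; "ft_torque": the same for the moment, N m; "opening": finger opening in m.
Only numpy, scipy, OpenCV 4.12 (cv2) and the standard library are available. Lean on these libraries where they do the work, as an engineer would, in place of code of your own. Each camera call takes 0.05 s, during which the arm holds its last target.

TASK

Seal the rebuilt final drive for storage: with a fingertip, gently press its three white transport plugs down until each is fully home - first the large round filler plug, then the square sensor plug, and the small round breather cap last, so that trapped air can escape. Only press: do not pull or pick up any plug, and leave the socket on the cover and the things on the bench where they are.

Things in the scene. Friction and masses are not known exactly. Their poses are not given: they have to be found in the camera images.
- housing: Fixed black final-drive case on two wooden battens, 210 x 250 mm flat cover on top, 166 mm above the bench. Origin under the centre of the case, on the bench. Its y axis points along the tapered pinion nose (sticks out to 267 mm from the origin, up to 157 mm high); round output flanges on +x and -x reach 130 mm. It stands in a different place and yaw each time. Three plugs stand on the cover about 110 to 165 mm apart; which plug is in which of the three places changes.
- filler_plug_top (a point): Centre of the flat top face of the filler plug: the largest white plastic cap, round, 46 mm across, 8 mm thick, on a round boss 54 mm across. The point moves with the cap: 203 mm above the bench at joint 0, 189 mm when fully home, z up. Around it is a fixed dark steel boss standing 10 mm above the cover (top 176 mm above the bench) with a 5 mm rubber grommet lip on it.
- filler_plug (a joint): Filler plug travel in m. It slides straight down in a rubber grommet on its boss, with about 5 N of friction, and stays where it is left: 0 = cap 14 mm above the grommet lip, 0.014 = fully home, cap seated on the lip. The grommet gives about 1 mm per 4 N while pressed (up to 6 mm, about 24 N, then hard) and springs back. Starts between 0 and 0.004.
- sensor_plug_top (a point): Centre of the flat top face of the sensor plug: the only square cap, white plastic, 32 x 32 mm, 8 mm thick, on a square boss 40 x 40 mm. The point moves with the cap: 203 mm above the bench at joint 0, 189 mm when fully home, z up. Around it is a fixed dark steel boss standing 10 mm above the cover (top 176 mm above the bench) with a 5 mm rubber grommet lip on it.
- sensor_plug (a joint): Sensor plug travel in m. It slides straight down in a rubber grommet on its boss, with about 5 N of friction, and stays where it is left: 0 = cap 14 mm above the grommet lip, 0.014 = fully home, cap seated on the lip. The grommet gives about 1 mm per 4 N while pressed (up to 6 mm, about 24 N, then hard) and springs back. Starts between 0 and 0.004.
- breather_cap_top (a point): Centre of the flat top face of the breather cap: the smallest white plastic cap, round, 22 mm across, 8 mm thick, on a round boss 28 mm across. The point moves with the cap: 203 mm above the bench at joint 0, 189 mm when fully home, z up. Around it is a fixed dark steel boss standing 10 mm above the cover (top 176 mm above the bench) with a 5 mm rubber grommet lip on it.
- breather_cap (a joint): Breather cap travel in m. It slides straight down in a rubber grommet on its boss, with about 5 N of friction, and stays where it is left: 0 = cap 14 mm above the grommet lip, 0.014 = fully home, cap seated on the lip. The grommet gives about 1 mm per 4 N while pressed (up to 6 mm, about 24 N, then hard) and springs back. Starts between 0 and 0.004.
- socket: Bystander: loose steel socket, a tube 28 mm across, 32 mm tall, standing on one corner of the cover, at least 70 mm from the nearest plug centre. Origin at the centre of its underside.
- spray_can: Bystander: spray can 60 mm across, 170 mm tall, standing on the bench to the right of the case. Origin at the centre of its underside.
- carton: Bystander: small carton 70 x 120 x 35 mm lying on the bench to the right of the case. Origin at the centre of its underside.

How it is judged:
By the outcome, as a careful person would: the job done as asked, in the order asked, and still so for the second after the job is handed in, with the robot touching nothing.
It also fails if it takes over 48 s, if anything falls off the work surface, if the arm or the gripper's body presses on something with over 40 N, if the wrist force passes 120 N, or if a joint passes its speed limit or range.

## Working session

There is one attempt and no reset: what is moved stays moved. The work goes in short steps, Python scripts to look and compute and a tool call to move; the robot and the scene stay as the last step left them, time stands still between calls to the robot, and variables do not carry over. Pictures are saved under pics/ and viewed, and the job is handed in when it is done.

Besides the shell and the picture viewer there is one more tool, called after ">>>" as a command line: name --argument value ..., lists and objects as JSON in quotes. apply_moves: Moves the arm, as the interface text tells. Its arguments: {"type":"object","properties":{"motion":{"type":"array","items":{"type":"object","properties":{"xyz":{"type":"array","items":{"type":"number"}},"twist":{"type":"array","items":{"type":"number"}},"claw":{"type":"number"}}}},"force":{"type":"number"}},"required":["motion"]}

```bash
mkdir -p pics; cat > h.py <<'E'
from plant import bot, viewer, finder
import numpy as np, cv2
def save(n,f): cv2.imwrite('pics/'+n+'.png', f['image'][:,:,::-1])
E
python3 - <<'E'
from h import *
print(bot.get_obs())
for c in ('scene','top'):
    f=viewer.grab_frame(c); save('a_'+c,f)
    for n in ('filler_plug_top','sensor_plug_top','breather_cap_top','socket','housing','spray_can','carton'):
        print(c,n,[(np.round(d['point'],4).tolist(),round(d['p'],2)) for d in finder.boxes_of(n,f)[:3]])
E
```

```text
{'t': 0.0, 'joint_pos': array([-1.21059287e+00,  4.80808055e-01,  1.59688503e+00, -2.82930737e-05,
        1.06508718e+00, -4.66109440e-02]), 'qd': array([-0.0006043 ,  0.00123726, -0.00106609,  0.00185136,  0.0016084 ,
        0.00087182]), 'effort': array([ 1.45506205e-03, -9.50635743e+01, -4.30176044e+01, -1.25876404e-04,
        1.18977283e-02, -7.20925783e-06]), 'position': array([ 0.25708587, -0.59664091,  0.30328361]), 'tcp_rot': array([-3.07567608e+00, -6.34410042e-01,  3.29574152e-04]), 'contact_force': array([-0.16698977,  0.68995348, -0.13976203]), 'ft_torque': array([0.00559442, 0.00565635, 0.06155097]), 'opening': 0.08531606325846491}
scene filler_plug_top [([0.6114, -0.1397, 0.2013], 0.88)]
scene sensor_plug_top [([0.4949, -0.1905, 0.2036], 0.54)]
scene breather_cap_top []
scene socket [([0.6055, -0.2318, 0.1923], 0.69)]
scene housing [([0.6249, -0.1038, 0.1678], 0.78), ([0.6384, -0.4163, 0.0371], 0.37)]
scene spray_can [([0.3996, -0.3801, 0.1157], 0.8)]
scene carton [([0.6372, -0.417, 0.0358], 0.74)]
top filler_plug_top []
top sensor_plug_top [([0.4877, -0.1855, 0.202], 0.56)]
top breather_cap_top []
top socket [([0.5968, -0.2316, 0.1941], 0.42), ([0.6226, -0.4138, 0.0334], 0.38)]
top housing [([0.5535, -0.0952, 0.1676], 0.55)]
top spray_can [([0.3772, -0.374, 0.17], 0.57)]
top carton [([0.6271, -0.4139, 0.0323], 0.66)]
```

View pics/a_scene.png

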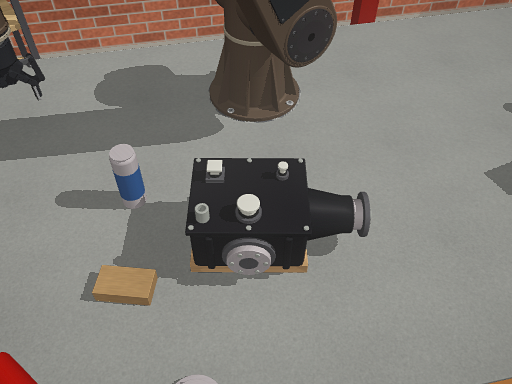

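View pics/a_top.png

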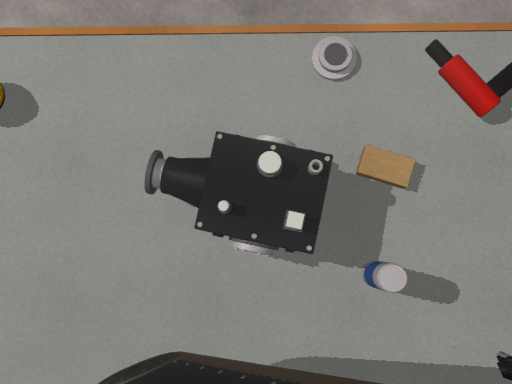

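Scene view: the sensor plug is near (215,169), the filler near (248,205), the breather near (283,169) and the socket at (202,213). Top view: filler (270,163), breather (224,206), sensor (295,220), socket (316,166). I'll zoom in and triangulate these.

```bash
python3 - <<'E'
from h import *
from scipy.optimize import least_squares
F={c:viewer.grab_frame(c) for c in ('scene','top')}
px={'filler':((248,205),(270,163)),'sensor':((215,169),(295,220)),'breather':((283,169),(224,206))}
tiles=[]
def ray(f,u,z):
    C=-f['R'].T@f['t']; d=f['R'].T@np.linalg.inv(f['mtx'])@[u[0],u[1],1]
    return C+d*(z-C[2])/d[2]
for c in F: print(c,'C',-F[c]['R'].T@F[c]['t'])
def proj(f,X):
    q=f['mtx']@(f['R']@X+f['t']); return q[:2]/q[2]
for n,(a,b) in px.items():
    row=[]
    for c,u in (('scene',a),('top',b)):
        f=F[c]; g=f['image'].astype(int).min(2)
        m=np.zeros(g.shape,np.uint8); x,y=u; m[y-16:y+17,x-16:x+17]=(g[y-16:y+17,x-16:x+17]>205)
        k,l,s,ce=cv2.connectedComponentsWithStats(m)
        i=1+np.argmax(s[1:,4]); print(n,c,s[i],ce[i].round(1),ray(f,ce[i],.201).round(4))
        t=f['image'][y-20:y+20,x-20:x+20,::-1]; row.append(cv2.resize(t,(260,260),interpolation=cv2.INTER_NEAREST))
    tiles.append(np.vstack(row))
cv2.imwrite('pics/b.png',np.hstack(tiles))
f=F['top']
for u in ((219,136),(327,158),(309,248),(200,225)): print('corner bolt',ray(f,u,.167).round(4))
E
```

```text
scene C [ 1.20248414 -0.25789886  0.92511658]
top C [ 0.43066191 -0.13102591  1.12403506]
filler scene [255 202   5   8   9] [257.7 205.1] [ 0.6169 -0.124   0.201 ]Traceback (most recent call last):
  File "<stdin>", line 18, in <module>
    return _wrapfunc(a, 'argmax', axis=axis, out=out, **kwds)
    return bound(*args, **kwds)
ValueError: attempt to get argmax of an empty sequence
```

```bash
cat >> h.py <<'E'
px={'filler':((248,205),(270,163)),'sensor':((215,169),(295,220)),'breather':((283,169),(224,206))}
def ray(f,u,z):
    C=-f['R'].T@f['t']; d=f['R'].T@np.linalg.inv(f['mtx'])@[u[0],u[1],1]
    return C+d*(z-C[2])/d[2]
def proj(f,X):
    q=f['mtx']@(f['R']@np.asarray(X)+f['t']); return q[:2]/q[2]
def measure(F,name,px=px):
    tiles=[]
    for n,(a,b) in px.items():
        row=[]
        for c,u in (('scene',a),('top',b)):
            f=F[c]; g=f['image'].astype(int).min(2); x,y=u
            w=g[y-16:y+17,x-16:x+17]; T=np.percentile(w,99)-18
            m=np.zeros(g.shape,np.uint8); m[y-16:y+17,x-16:x+17]=w>T
            k,l,s,ce=cv2.connectedComponentsWithStats(m)
            i=1+np.argmax(s[1:,4]); print(n,c,round(T),s[i],ce[i].round(1),ray(f,ce[i],.201).round(4))
            im=f['image'].copy(); t=im[y-20:y+20,x-20:x+20,::-1].copy(); t[:, :, 2][(l==i)[y-20:y+20,x-20:x+20]]=120
            row.append(np.hstack([cv2.resize(q,(130,130),interpolation=cv2.INTER_NEAREST) for q in (im[y-20:y+20,x-20:x+20,::-1],t)]))
        tiles.append(np.vstack(row))
    cv2.imwrite('pics/'+name+'.png',np.hstack(tiles))
E
python3 - <<'E'
from h import *
F={c:viewer.grab_frame(c) for c in ('scene','top')}
measure(F,'b')
f=F['top']
for u in ((219,136),(327,158),(309,248),(200,225)): print('corner bolt',ray(f,u,.167).round(4))
E
```

```text
filler scene 194 [238 194  22  17 292] [248.3 202.2] [ 0.6059 -0.1405  0.201 ]
filler top 169 [259 151  22  22 368] [269.4 161.5] [ 0.6041 -0.1399  0.201 ]
sensor scene 195 [207 160  15  11 144] [214.4 164.6] [ 0.4897 -0.19    0.201 ]
sensor top 170 [286 211  18  18 230] [294.7 219.6] [ 0.488  -0.1898  0.201 ]
breather scene 190 [279 162   9   6  48] [283.  164.6] [ 0.5191 -0.0481  0.201 ]
breather top 170 [219 201   9  10  70] [222.9 205.2] [ 0.5164 -0.0476  0.201 ]
corner bolt [ 0.6648 -0.035   0.167 ]
corner bolt [ 0.6177 -0.2591  0.167 ]
corner bolt [ 0.4325 -0.2206  0.167 ]
corner bolt [0.4786 0.0022 0.167 ]
```

View pics/b.png

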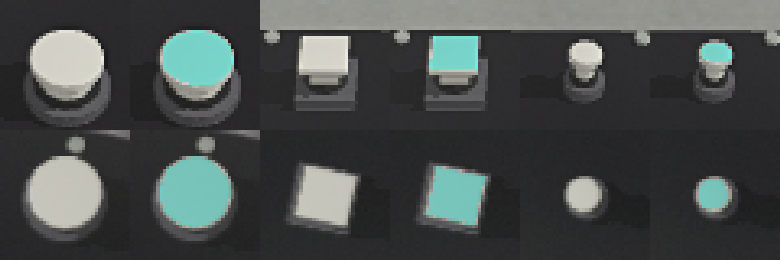

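All three plugs agree between cameras to about 2 mm: filler (0.605,-0.140), sensor (0.489,-0.190), breather (0.518,-0.048). They are 126–145 mm apart, which fits the description. Next I'll work out the shift in the tool frame.

```bash
cat >> h.py <<'E'
from scipy.spatial.transform import Rotation as Ro
P={'filler':(.605,-.140),'sensor':(.4887,-.190),'breather':(.5175,-.048)}
def go(n,z):
    o=bot.get_obs(); R=Ro.from_rotvec(o['tcp_rot']).as_matrix()
    d=np.array([*P[n],z])-o['position']
    down=np.cross(R[:,2],[0,0,-1])
    print('t',round(o['t'],2),'pos',o['position'].round(4),'F',o['contact_force'].round(2),'open',round(o['opening'],4))
    print('tool shift mm',(R.T@d*1e3).round(1),'tilt fix deg(tool)',np.rad2deg(R.T@down).round(2)); print('R',R.round(3).tolist())
E
python3 -c "
from h import *
go('filler',.303)"
```

```text
t 1.0 pos [ 0.2572 -0.5969  0.3039] F [ 0.47 -0.15  0.1 ] open 0.0853
tool shift mm [ 500.2 -282.1    0.9] tilt fix deg(tool) [-0.  0. -0.]
R [[0.918, 0.396, -0.0], [0.396, -0.918, -0.0], [-0.0, -0.0, -1.0]]
```

>>> apply_moves --motion '[{"xyz": [10,-6,0],"claw": 0},{"xyz": [25,-14,0],"claw": 0},{"xyz": [25,-14,0],"claw": 0},{"xyz": [25,-14,0],"claw": 0},{"xyz": [25,-14,0],"claw": 0},{"xyz": [25,-14,0],"claw": 0},{"xyz": [25,-14,0],"claw": 0},{"xyz": [25,-14,0],"claw": 0},{"xyz": [25,-14,0],"claw": 0},{"xyz": [25,-14,0],"claw": 0}]' --force 40

```text
validation failed for argument at $.mo...
```

```bash
python3 -c "
from h import *
go('filler',.303)"
```

```text
t 1.0 pos [ 0.2572 -0.5969  0.3039] F [ 0.47 -0.15  0.1 ] open 0.0853
tool shift mm [ 500.2 -282.1    0.9] tilt fix deg(tool) [-0.  0. -0.]
R [[0.918, 0.396, -0.0], [0.396, -0.918, -0.0], [-0.0, -0.0, -1.0]]
```

Twist seems to be required in every row.

>>> apply_moves --motion '[{"xyz": [10,-6,0],"twist": [0,0,0],"claw": 0},{"xyz": [25,-14,0],"twist": [0,0,0],"claw": 0},{"xyz": [25,-14,0],"twist": [0,0,0],"claw": 0},{"xyz": [25,-14,0],"twist": [0,0,0],"claw": 0},{"xyz": [25,-14,0],"twist": [0,0,0],"claw": 0},{"xyz": [25,-14,0],"twist": [0,0,0],"claw": 0},{"xyz": [25,-14,0],"twist": [0,0,0],"claw": 0},{"xyz": [25,-14,0],"twist": [0,0,0],"claw": 0},{"xyz": [25,-14,0],"twist": [0,0,0],"claw": 0},{"xyz": [25,-14,0],"twist": [0,0,0],"claw": 0}]' --force 40

```text
t: 1.83
position: [0.4255, -0.3733, 0.3035]
tcp_rot: [3.078, 0.623, 0.0]
contact_force: [-0.0, 0.1, -0.2]
opening: -0.0002
```

```bash
python3 -c "
from h import *
go('filler',.303)"
```

```text
t 1.83 pos [ 0.4255 -0.3733  0.3035] F [-0.04  0.09 -0.21] open -0.0002
tool shift mm [ 256.1 -145.2    0.3] tilt fix deg(tool) [ 0.08  0.   -0.  ]
R [[0.921, 0.389, 0.001], [0.389, -0.921, -0.001], [-0.0, 0.001, -1.0]]
```

>>> apply_moves --motion '[{"xyz": [28,-16,0],"twist": [0,0,0],"claw": 0},{"xyz": [28,-16,0],"twist": [0,0,0],"claw": 0},{"xyz": [28,-16,0],"twist": [0,0,0],"claw": 0},{"xyz": [28,-16,0],"twist": [0,0,0],"claw": 0},{"xyz": [28,-16,0],"twist": [0,0,0],"claw": 0},{"xyz": [28,-16,0],"twist": [0,0,0],"claw": 0},{"xyz": [28,-16,0],"twist": [0,0,0],"claw": 0},{"xyz": [28,-16,0],"twist": [0,0,0],"claw": 0},{"xyz": [28,-16,0],"twist": [0,0,0],"claw": 0},{"xyz": [0,0,0],"twist": [0,0,0],"claw": 0}]'

```text
t: 2.67
position: [0.6102, -0.1193, 0.3047]
tcp_rot: [3.077, 0.628, 0.006]
contact_force: [-0.9, 1.4, -0.0]
opening: -0.0003
```

```bash
python3 -c "
from h import *
go('filler',.285)"
```

```text
t 2.67 pos [ 0.6102 -0.1193  0.3047] F [-0.91  1.37 -0.02] open -0.0003
tool shift mm [-13.   17.   19.7] tilt fix deg(tool) [ 0.08 -0.19  0.  ]
R [[0.92, 0.392, 0.004], [0.392, -0.92, -0.0], [0.003, 0.001, -1.0]]
```

>>> apply_moves --motion '[{"xyz": [-13,17,5],"twist": [0,0,0],"claw": 0},{"xyz": [0,0,0],"twist": [0,0,0],"claw": 0},{"xyz": [0,0,0],"twist": [0,0,0],"claw": 0}]'

```text
t: 2.92
position: [0.6057, -0.1357, 0.2994]
tcp_rot: [3.076, 0.637, 0.006]
contact_force: [-0.2, -0.4, 0.7]
opening: -0.0003
```

```bash
python3 -c "
from h import *
go('filler',.283)
for c in ('scene','top'): save('c_'+c,viewer.grab_frame(c))
"
```

```text
t 2.92 pos [ 0.6057 -0.1357  0.2994] F [-0.24 -0.44  0.65] open -0.0003
tool shift mm [-2.4  3.6 16.4] tilt fix deg(tool) [ 0.06 -0.21  0.  ]
R [[0.918, 0.397, 0.004], [0.397, -0.918, 0.001], [0.004, 0.001, -1.0]]
```

View pics/c_scene.png

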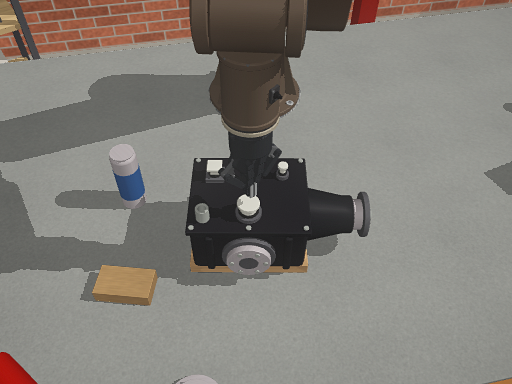

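The closed fingertips sit just above the filler cap at about (250,197), and nothing else is near them. Descending in small steps.

>>> apply_moves --motion '[{"xyz": [-2.5,3.5,4],"twist": [0,-0.2,0],"claw": 0},{"xyz": [0,0,4],"twist": [0,0,0],"claw": 0},{"xyz": [0,0,4],"twist": [0,0,0],"claw": 0},{"xyz": [0,0,0],"twist": [0,0,0],"claw": 0},{"xyz": [0,0,0],"twist": [0,0,0],"claw": 0}]'

```text
t: 3.43
position: [0.604, -0.1408, 0.2865]
tcp_rot: [3.076, 0.634, -0.0]
contact_force: [-1.1, 0.3, -0.5]
opening: -0.0001
```

```bash
python3 -c "
from h import *
go('filler',.260)"
```

```text
t 3.43 pos [ 0.604  -0.1408  0.2865] F [-1.12  0.32 -0.47] open -0.0001
tool shift mm [ 1.3 -0.4 26.5] tilt fix deg(tool) [0.07 0.02 0.  ]
R [[0.919, 0.395, 0.0], [0.395, -0.919, -0.001], [-0.0, 0.001, -1.0]]
```

>>> apply_moves --motion '[{"xyz": [1,0,3],"twist": [0,0,0],"claw": 0},{"xyz": [0,0,3],"twist": [0,0,0],"claw": 0},{"xyz": [0,0,3],"twist": [0,0,0],"claw": 0},{"xyz": [0,0,3],"twist": [0,0,0],"claw": 0},{"xyz": [0,0,3],"twist": [0,0,0],"claw": 0}]'

```text
t: 3.85
position: [0.6053, -0.1405, 0.2708]
tcp_rot: [3.075, 0.633, 0.001]
contact_force: [-0.9, 0.7, 4.7]
opening: -0.0
```

Contact at about 5 N, which is the sliding friction.

>>> apply_moves --motion '[{"xyz": [0,0,2],"twist": [0,0,0],"claw": 0},{"xyz": [0,0,2],"twist": [0,0,0],"claw": 0},{"xyz": [0,0,2],"twist": [0,0,0],"claw": 0}]'

```text
t: 4.1
position: [0.6053, -0.1405, 0.2644]
tcp_rot: [3.075, 0.634, 0.001]
contact_force: [-2.5, 0.5, 4.3]
opening: -0.0004
```

>>> apply_moves --motion '[{"xyz": [0,0,1],"twist": [0,0,0],"claw": 0},{"xyz": [0,0,1],"twist": [0,0,0],"claw": 0}]'

```text
t: 4.27
position: [0.6053, -0.1405, 0.2622]
tcp_rot: [3.075, 0.634, 0.002]
contact_force: [-1.4, 0.5, 4.5]
opening: 0.0002
```

>>> apply_moves --motion '[{"xyz": [0,0,1],"twist": [0,0,0],"claw": 0},{"xyz": [0,0,0.5],"twist": [0,0,0],"claw": 0}]'

```text
t: 4.43
position: [0.6053, -0.1405, 0.2606]
tcp_rot: [3.075, 0.634, 0.002]
contact_force: [-2.5, 0.5, 4.3]
opening: -0.0002
```

>>> apply_moves --motion '[{"xyz": [0,0,0.5],"twist": [0,0,0],"claw": 0},{"xyz": [0,0,0.5],"twist": [0,0,0],"claw": 0}]'

```text
t: 4.6
position: [0.6053, -0.1405, 0.2597]
tcp_rot: [3.075, 0.634, 0.002]
contact_force: [-2.5, 0.8, 8.2]
opening: -0.0001
```

>>> apply_moves --motion '[{"xyz": [0,0,1],"twist": [0,0,0],"claw": 0},{"xyz": [0,0,0.8],"twist": [0,0,0],"claw": 0}]'

```text
t: 4.77
position: [0.6053, -0.1405, 0.2585]
tcp_rot: [3.075, 0.634, 0.002]
contact_force: [-4.2, 1.2, 11.2]
opening: -0.0003
```

>>> apply_moves --motion '[{"xyz": [0,0,0.4],"twist": [0,0,0],"claw": 0},{"xyz": [0,0,0.2],"twist": [0,0,0],"claw": 0}]'

```text
t: 4.93
position: [0.6052, -0.1405, 0.2586]
tcp_rot: [3.075, 0.634, 0.003]
contact_force: [-4.2, 0.6, 11.2]
opening: 0.0001
```

The force is climbing at about 4 N/mm past z≈0.2603, so the plug is seated on the lip. Retreating.

>>> apply_moves --motion '[{"xyz": [0,0,-3],"twist": [0,0,0],"claw": 0},{"xyz": [0,0,-5],"twist": [0,0,0],"claw": 0},{"xyz": [0,0,-10],"twist": [0,0,0],"claw": 0},{"xyz": [0,0,-10],"twist": [0,0,0],"claw": 0},{"xyz": [0,0,-10],"twist": [0,0,0],"claw": 0},{"xyz": [0,0,-3],"twist": [0,0,0],"claw": 0},{"xyz": [0,0,0],"twist": [0,0,0],"claw": 0}]'

```text
t: 5.52
position: [0.6055, -0.1404, 0.3038]
tcp_rot: [3.074, 0.633, 0.004]
contact_force: [0.8, 1.1, 0.4]
opening: 0.0002
```

```bash
python3 -c "
from h import *
go('sensor',.300)
"
```

```text
t 5.52 pos [ 0.6055 -0.1404  0.3038] F [0.84 1.09 0.37] open 0.0002
tool shift mm [-126.9   -0.6    3.6] tilt fix deg(tool) [ 0.18 -0.11  0.  ]
R [[0.919, 0.395, 0.003], [0.395, -0.919, -0.002], [0.002, 0.003, -1.0]]
```

>>> apply_moves --motion '[{"xyz": [-10,0,0],"twist": [0.2,-0.1,0],"claw": 0},{"xyz": [-20,0,0],"twist": [0,0,0],"claw": 0},{"xyz": [-20,0,0],"twist": [0,0,0],"claw": 0},{"xyz": [-20,0,0],"twist": [0,0,0],"claw": 0},{"xyz": [-20,0,0],"twist": [0,0,0],"claw": 0},{"xyz": [-20,0,0],"twist": [0,0,0],"claw": 0},{"xyz": [-10,0,0],"twist": [0,0,0],"claw": 0},{"xyz": [0,0,0],"twist": [0,0,0],"claw": 0},{"xyz": [0,0,0],"twist": [0,0,0],"claw": 0}]'

```text
t: 6.27
position: [0.4859, -0.1897, 0.3019]
tcp_rot: [-3.074, -0.635, 0.004]
contact_force: [0.3, 0.4, -0.2]
opening: -0.0003
```

```bash
python3 -c "
from h import *
go('sensor',.283)
f=viewer.grab_frame('scene'); save('d_scene',f)
cv2.imwrite('pics/d_crop.png',cv2.resize(f['image'][130:250,160:320,::-1],(800,600),interpolation=cv2.INTER_NEAREST))
for z in (.189,.196,.203): print(z,proj(f,(.605,-.14,z)).round(1))
"
```

```text
t 6.27 pos [ 0.4859 -0.1897  0.3019] F [ 0.3   0.37 -0.19] open -0.0003
tool shift mm [ 2.5  1.5 18.9] tilt fix deg(tool) [-0.21  0.12 -0.  ]
R [[0.918, 0.396, -0.003], [0.396, -0.918, 0.003], [-0.002, -0.004, -1.0]]
0.189 [248.5 205.7]
0.196 [248.5 203.5]
0.203 [248.5 201.2]
```

View pics/d_crop.png

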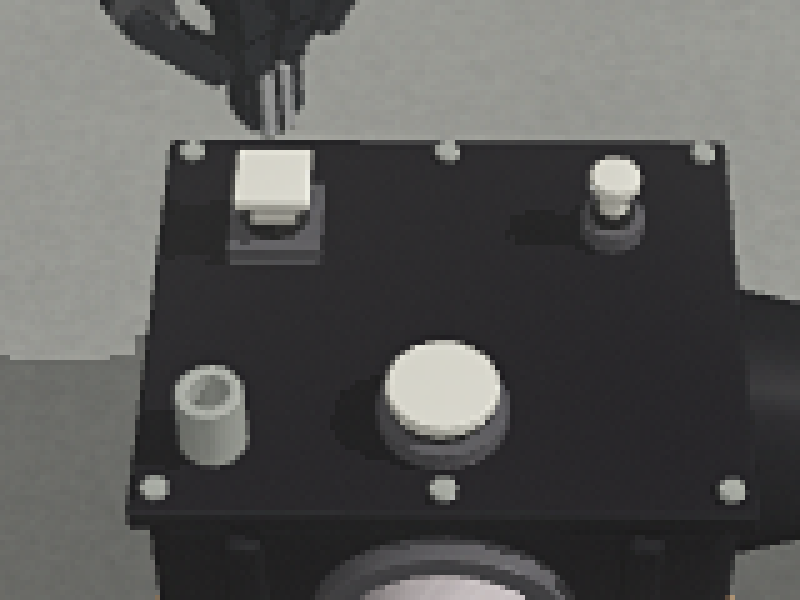

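The filler cap has dropped from row 202 to about 206 and sits on its boss with no stem showing. The sensor and breather are still up, the socket is undisturbed, and the fingertips are above the sensor plug at about (215,155). Now pressing the sensor plug.

>>> apply_moves --motion '[{"xyz": [2.5,1.5,4],"twist": [-0.2,0.1,0],"claw": 0},{"xyz": [0,0,4],"twist": [0,0,0],"claw": 0},{"xyz": [0,0,4],"twist": [0,0,0],"claw": 0},{"xyz": [0,0,3],"twist": [0,0,0],"claw": 0},{"xyz": [0,0,0],"twist": [0,0,0],"claw": 0},{"xyz": [0,0,0],"twist": [0,0,0],"claw": 0}]'

```text
t: 6.82
position: [0.4923, -0.1888, 0.2843]
tcp_rot: [-3.076, -0.64, -0.0]
contact_force: [-0.5, 1.2, 0.5]
opening: -0.0002
```

```bash
python3 -c "
from h import *
go('sensor',.260)"
```

```text
t 6.82 pos [ 0.4923 -0.1888  0.2843] F [-0.5   1.16  0.51] open -0.0002
tool shift mm [-3.8 -0.3 24.3] tilt fix deg(tool) [-0.   -0.02 -0.  ]
R [[0.917, 0.399, 0.0], [0.399, -0.917, 0.0], [0.0, -0.0, -1.0]]
```

>>> apply_moves --motion '[{"xyz": [-3.5,0,0],"twist": [0,0,0],"claw": 0},{"xyz": [0,0,3],"twist": [0,0,0],"claw": 0},{"xyz": [0,0,3],"twist": [0,0,0],"claw": 0},{"xyz": [0,0,3],"twist": [0,0,0],"claw": 0},{"xyz": [0,0,3],"twist": [0,0,0],"claw": 0}]'

```text
t: 7.23
position: [0.4891, -0.1904, 0.2719]
tcp_rot: [3.075, 0.64, 0.002]
contact_force: [-1.0, 1.5, 4.3]
opening: 0.0001
```

>>> apply_moves --motion '[{"xyz": [0,0,2],"twist": [0,0,0],"claw": 0},{"xyz": [0,0,2],"twist": [0,0,0],"claw": 0},{"xyz": [0,0,2],"twist": [0,0,0],"claw": 0}]'

```text
t: 7.48
position: [0.4891, -0.1903, 0.2655]
tcp_rot: [3.075, 0.64, 0.002]
contact_force: [-1.6, 0.7, 4.9]
opening: 0.0002
```

>>> apply_moves --motion '[{"xyz": [0,0,1.5],"twist": [0,0,0],"claw": 0},{"xyz": [0,0,1.5],"twist": [0,0,0],"claw": 0},{"xyz": [0,0,1],"twist": [0,0,0],"claw": 0}]'

```text
t: 7.73
position: [0.4891, -0.1903, 0.2611]
tcp_rot: [3.075, 0.64, 0.002]
contact_force: [-1.1, 1.2, 4.4]
opening: 0.0001
```

>>> apply_moves --motion '[{"xyz": [0,0,1],"twist": [0,0,0],"claw": 0},{"xyz": [0,0,1],"twist": [0,0,0],"claw": 0}]'

```text
t: 7.9
position: [0.4891, -0.1903, 0.259]
tcp_rot: [3.075, 0.64, 0.002]
contact_force: [-3.0, 2.3, 9.7]
opening: -0.0003
```

>>> apply_moves --motion '[{"xyz": [0,0,0.8],"twist": [0,0,0],"claw": 0},{"xyz": [0,0,0.6],"twist": [0,0,0],"claw": 0}]'

```text
t: 8.07
position: [0.4891, -0.1904, 0.258]
tcp_rot: [3.075, 0.64, 0.002]
contact_force: [-3.2, 1.9, 13.6]
opening: 0.0002
```

Seated: 13.6 N, at 4 N/mm. Retreating.

>>> apply_moves --motion '[{"xyz": [0,0,-3],"twist": [0,0,0],"claw": 0},{"xyz": [0,0,-5],"twist": [0,0,0],"claw": 0},{"xyz": [0,0,-10],"twist": [0,0,0],"claw": 0},{"xyz": [0,0,-10],"twist": [0,0,0],"claw": 0},{"xyz": [0,0,-10],"twist": [0,0,0],"claw": 0},{"xyz": [0,0,-3],"twist": [0,0,0],"claw": 0},{"xyz": [0,0,0],"twist": [0,0,0],"claw": 0}]'

```text
t: 8.65
position: [0.4892, -0.1905, 0.3029]
tcp_rot: [3.075, 0.64, 0.003]
contact_force: [-0.7, -0.1, -0.3]
opening: 0.0
```

```bash
python3 -c "
from h import *
go('breather',.300)
"
```

```text
t 8.65 pos [ 0.4892 -0.1905  0.3029] F [-0.7  -0.05 -0.28] open 0.0
tool shift mm [  82.8 -119.4    2.8] tilt fix deg(tool) [ 0.09 -0.09  0.  ]
R [[0.917, 0.399, 0.002], [0.399, -0.917, -0.001], [0.002, 0.001, -1.0]]
```

>>> apply_moves --motion '[{"xyz": [7,-10,0],"twist": [0.1,-0.1,0],"claw": 0},{"xyz": [13,-19,0],"twist": [0,0,0],"claw": 0},{"xyz": [13,-19,0],"twist": [0,0,0],"claw": 0},{"xyz": [13,-19,0],"twist": [0,0,0],"claw": 0},{"xyz": [13,-19,0],"twist": [0,0,0],"claw": 0},{"xyz": [13,-19,0],"twist": [0,0,0],"claw": 0},{"xyz": [7,-10,0],"twist": [0,0,0],"claw": 0},{"xyz": [0,0,0],"twist": [0,0,0],"claw": 0},{"xyz": [0,0,0],"twist": [0,0,0],"claw": 0}]'

```text
t: 9.4
position: [0.516, -0.0437, 0.3013]
tcp_rot: [-3.075, -0.636, 0.003]
contact_force: [0.7, -1.1, 0.7]
opening: -0.0001
```

```bash
python3 -c "
from h import *
go('breather',.285)
f=viewer.grab_frame('scene')
cv2.imwrite('pics/e_crop.png',cv2.resize(f['image'][130:250,160:320,::-1],(800,600),interpolation=cv2.INTER_NEAREST))
"
```

```text
t 9.4 pos [ 0.516  -0.0437  0.3013] F [ 0.65 -1.11  0.69] open -0.0001
tool shift mm [-0.3  4.6 16.3] tilt fix deg(tool) [-0.1  0.1  0. ]
R [[0.918, 0.396, -0.002], [0.396, -0.918, 0.001], [-0.002, -0.002, -1.0]]
```

View pics/e_crop.png

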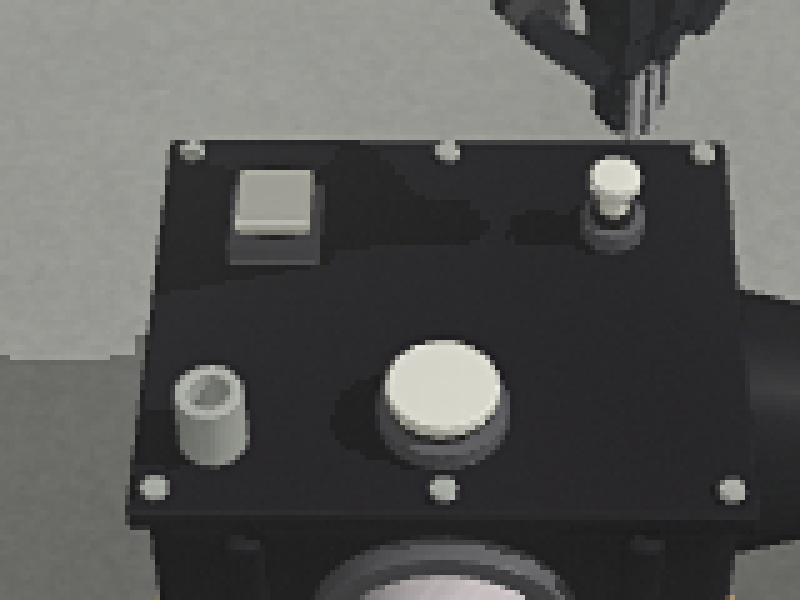

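The sensor cap is down, with its centre near (215,169) and no stem showing. The filler hasn't moved, the breather is still up at (283,165), and the fingertips are above it.

>>> apply_moves --motion '[{"xyz": [0,4,4],"twist": [-0.1,0.1,0],"claw": 0},{"xyz": [0,0,4],"twist": [0,0,0],"claw": 0},{"xyz": [0,0,4],"twist": [0,0,0],"claw": 0},{"xyz": [0,0,3],"twist": [0,0,0],"claw": 0},{"xyz": [0,0,0],"twist": [0,0,0],"claw": 0},{"xyz": [0,0,0],"twist": [0,0,0],"claw": 0}]'

```text
t: 9.95
position: [0.5168, -0.051, 0.2838]
tcp_rot: [-3.078, -0.629, 0.002]
contact_force: [0.7, 0.9, -0.4]
opening: -0.0001
```

```bash
python3 -c "
from h import *
go('breather',.260)"
```

```text
t 9.95 pos [ 0.5168 -0.051   0.2838] F [ 0.71  0.86 -0.37] open -0.0001
tool shift mm [ 1.8 -2.5 23.8] tilt fix deg(tool) [-0.02  0.07 -0.  ]
R [[0.92, 0.393, -0.001], [0.393, -0.92, -0.0], [-0.001, -0.0, -1.0]]
```

>>> apply_moves --motion '[{"xyz": [1.8,-2.5,0],"twist": [0,0,0],"claw": 0},{"xyz": [0,0,0],"twist": [0,0,0],"claw": 0},{"xyz": [0,0,3],"twist": [0,0,0],"claw": 0},{"xyz": [0,0,3],"twist": [0,0,0],"claw": 0},{"xyz": [0,0,3],"twist": [0,0,0],"claw": 0}]'

```text
t: 10.37
position: [0.518, -0.048, 0.2749]
tcp_rot: [3.078, 0.628, 0.0]
contact_force: [0.6, -0.5, -0.3]
opening: 0.0004
```

>>> apply_moves --motion '[{"xyz": [0,0,2],"twist": [0,0,0],"claw": 0},{"xyz": [0,0,2],"twist": [0,0,0],"claw": 0},{"xyz": [0,0,2],"twist": [0,0,0],"claw": 0}]'

```text
t: 10.62
position: [0.5179, -0.048, 0.2683]
tcp_rot: [3.077, 0.629, -0.0]
contact_force: [-2.3, -0.1, 4.3]
opening: 0.0001
```

>>> apply_moves --motion '[{"xyz": [0,0,2],"twist": [0,0,0],"claw": 0},{"xyz": [0,0,2],"twist": [0,0,0],"claw": 0}]'

```text
t: 10.78
position: [0.5179, -0.048, 0.2641]
tcp_rot: [3.077, 0.629, 0.0]
contact_force: [-2.5, 0.5, 5.1]
opening: 0.0003
```

>>> apply_moves --motion '[{"xyz": [0,0,1.5],"twist": [0,0,0],"claw": 0},{"xyz": [0,0,1.5],"twist": [0,0,0],"claw": 0}]'

```text
t: 10.95
position: [0.5179, -0.048, 0.2608]
tcp_rot: [3.077, 0.629, 0.0]
contact_force: [-1.5, 0.8, 4.5]
opening: -0.0003
```

>>> apply_moves --motion '[{"xyz": [0,0,1],"twist": [0,0,0],"claw": 0},{"xyz": [0,0,1],"twist": [0,0,0],"claw": 0}]'

```text
t: 11.12
position: [0.5179, -0.048, 0.2587]
tcp_rot: [3.077, 0.629, 0.0]
contact_force: [-2.9, 0.8, 10.3]
opening: -0.0002
```

>>> apply_moves --motion '[{"xyz": [0,0,0.8],"twist": [0,0,0],"claw": 0},{"xyz": [0,0,0.6],"twist": [0,0,0],"claw": 0}]'

```text
t: 11.28
position: [0.518, -0.048, 0.2578]
tcp_rot: [3.077, 0.629, 0.001]
contact_force: [-3.9, 0.7, 14.2]
opening: -0.0
```

Seated at 14 N. Backing off and rising clear.

>>> apply_moves --motion '[{"xyz": [0,0,-3],"twist": [0,0,0],"claw": 0},{"xyz": [0,0,-5],"twist": [0,0,0],"claw": 0},{"xyz": [0,0,-10],"twist": [0,0,0],"claw": 0},{"xyz": [0,0,-15],"twist": [0,0,0],"claw": 0},{"xyz": [0,0,-15],"twist": [0,0,0],"claw": 0},{"xyz": [0,0,-15],"twist": [0,0,0],"claw": 0},{"xyz": [0,0,-15],"twist": [0,0,0],"claw": 0},{"xyz": [0,0,-5],"twist": [0,0,0],"claw": 0},{"xyz": [0,0,0],"twist": [0,0,0],"claw": 0},{"xyz": [0,0,0],"twist": [0,0,0],"claw": 0}]'

```text
t: 12.12
position: [0.5176, -0.0478, 0.3466]
tcp_rot: [3.077, 0.629, 0.001]
contact_force: [0.9, 0.5, -0.2]
opening: -0.0
```

```bash
python3 -c "
from h import *
go('breather',.300)
f=viewer.grab_frame('scene')
cv2.imwrite('pics/f_crop.png',cv2.resize(f['image'][130:250,160:320,::-1],(800,600),interpolation=cv2.INTER_NEAREST))
save('f_scene',f)
for n in P:
  x,y=P[n]; print(n,'home',proj(f,(x,y,.189)).round(1),'up',proj(f,(x,y,.203)).round(1))
for n in ('socket','spray_can','carton'): print(n,[np.round(d['point'],4).tolist() for d in finder.boxes_of(n,f)[:1]])
"
```

```text
t 12.12 pos [ 0.5176 -0.0478  0.3466] F [ 0.87  0.49 -0.19] open -0.0
tool shift mm [-0.2  0.1 46.6] tilt fix deg(tool) [ 0.04 -0.02  0.  ]
R [[0.92, 0.392, 0.001], [0.392, -0.92, -0.0], [0.0, 0.001, -1.0]]
filler home [248.5 205.7] up [248.5 201.2]
sensor home [214.6 168.2] up [214.3 163.6]
breather home [282.6 168. ] up [282.9 163.4]
socket [[0.6048, -0.2333, 0.1948]]
spray_can [[0.401, -0.3808, 0.1138]]
carton [[0.639, -0.416, 0.0357]]
```

View pics/f_crop.png

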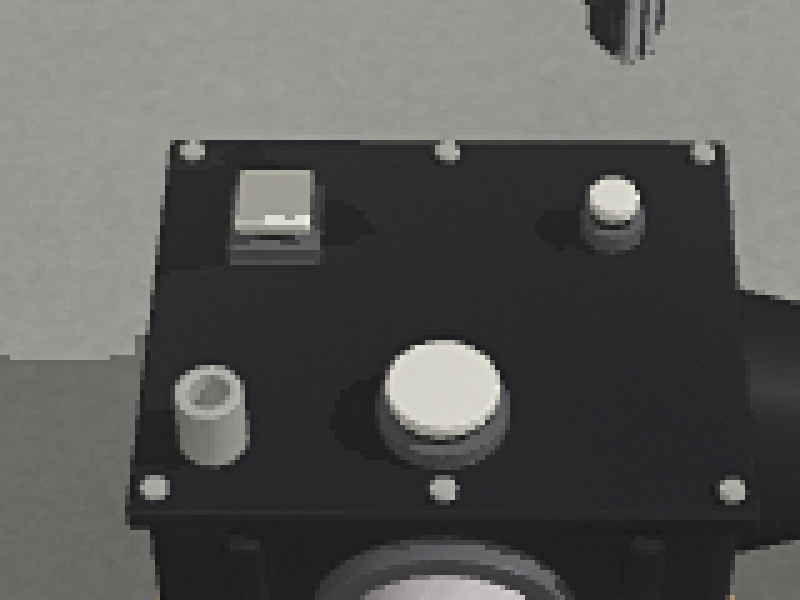

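View pics/f_scene.png

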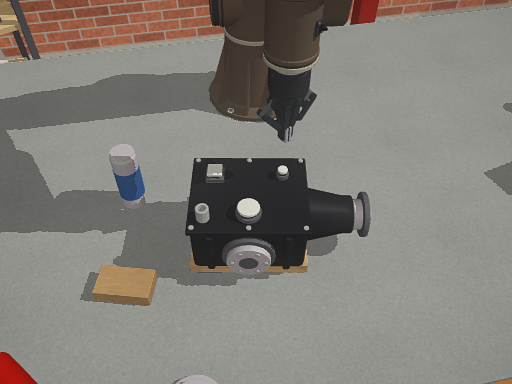

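All three caps are down: filler (248,206), sensor (215,168), breather (283,169). That is within about 1 px of the predicted home positions. The socket, can and carton haven't moved, and the arm is clear.

```bash
python3 -c "
from h import *
print(bot.job_done())"
```

```text
the job is handed in; nothing more can be done
None
```

All three plugs are pressed fully home, in the order asked: filler, then sensor, then breather. I pressed each with the closed fingertips and handed the job in at about 12 s.

- **Pressing:** Each plug slid at about 4–5 N. The force then climbed once it met its grommet lip, and I backed off at 11, 14 and 14 N.
- **Final check:** In the last picture all three caps sit within about 1 pixel of where a fully home cap should appear, and no stem shows. That check came from the scene camera only.
- **Everything else:** The socket, spray can and carton read within about 3 mm of where they started, which is within the finder's accuracy. The arm was clear above the cover, touching nothing.
- **Disagreement:** The force began rising about 1.5 mm lower than the nominal finger length predicted. It was the same for all three plugs, so I put it down to a small finger-length offset.
- **Refused call:** My first move call was refused because its rows left out the twist; nothing moved.

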